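# Set the row of bottles over in reverse order

## Robot

A 7-joint arm with a two-finger parallel gripper is mounted at the origin on a cart in front of the work surface, level with it; the furniture and walls round the work are solid. World frame = base frame: x ahead of the robot, y to its left, z up, the work surface at z = 0. Lengths are in m, angles in rad, forces in N, time in s.
With the tool pointing down it reaches from about 0.4 to 0.85 m from the base axis. Payload 10.4 kg.
Tool frame: the origin (TCP) lies between the finger pads; the fingertips stand 22 mm ahead of it and the grasp point (between the pads) lies 3 mm ahead of it (r.nose_length is the distance from the TCP to the fingertips, in m); z points along the fingers, y is the line along which they close (so a half turn about z gives the same grasp; the last joint's range is limited). The gripper opens to 87 mm and grips with 3 to 60 N. Pads are 19 mm wide; open, the fingers measure 117 mm over their backs; the gripper's body (75 mm by 190 mm) begins 51 mm behind the grasp point.
Start: joints at [-1.372, 0.332, -0.065, 1.46, 0.022, 1.35, -0.088], TCP at [0.137, 0.61, 0.245] pointing down, gripper open.
Joint ranges: [-2.6, 2.6], [-0.5, 2.12], [-1.47, 1.34], [0.16, 2.42], [-1.27, 4.41], [0.06, 2.06], [-2.6, 2.6]. Speed limits (rad/s): [2.22, 2.22, 2.79, 2.79, 3.14, 3.14, 3.14].

## Interface

Orientations are given as a unit quaternion [x, y, z, w].
In Python, from bench import readout, cams, r gives the robot as it stands. The module is installed in compiled form; this text tells all that it offers.
- The arm moves only by the tool step_arm, never from a script. Its argument "deltas" is a list that holds one entry, the list of rows, each a list of 7 numbers: the turn, a rotation vector about the tool's x, y, z in rad, then the shift along the tool's x, y, z in m, then the opening in per cent of the stroke, from 0 (shut) to 100 (fully open). A call has 1 to 20 rows; each row is the pose to reach, as a shift and turn from the pose commanded when the call began, along the tool's axes at that moment; what a row does not reach only later rows make up. A row lasts 1/8 s, in which the tool goes at most 62.5 mm and 10.7 degrees, less where a joint would pass 70% of its speed; a pose out of reach is approached as far as the arm can. A call with a gripper value outside its range is refused whole. The fingers move at their own pace and stop on an object; "squeeze" is the grip in N (left out, the last holds). Time passes only in rows, so rows that repeat a pose let the fingers close. It gives the time, the measured TCP pose, the force, the opening and the grip force at its end, in the units of the state.
- readout.read_state(): the state, without advancing time (a new reading comes with each control period).
- cams.camera(name): name is "scene" or "top"; returns a dict with "img" (420x560x3 uint8, red, green, blue), "fx", "fy", "cx", "cy" (pixels), "origin" and "rotation" of the camera in the world. Camera axes: x right, y up, looking along -z (the intrinsics and any distortion apply to the point x, -y, -z); pixel columns grow to the right and rows downward; lengths in m; the calibration is good to about 2 mm. A picture is of the moment at which its call begins. There is no depth.
- r.close_job(): hands the job in; it is judged then, once.
The state is a dict: "time": time; "joint_positions": joint angles; "joint_vel": joint speeds; "joint_torque": joint torques, N m; "ee_pos": TCP position; "eef_rot": TCP orientation; "ft_force": force on the tool from outside, world axes, zero at the start; "torque": the same for the moment, N m; "width": finger opening in m; "grip_force": force on a finger pad.
Only numpy, scipy, OpenCV 4.12 (cv2) and the standard library are available. Lean on these libraries where they do the work, as an engineer would, in place of code of your own. Each camera call takes 0.05 s, during which the arm holds its last target. There are 200 camera calls.

## Task

The next shift works from the other end of the table, so move the four bottles that stand in the white cups of the rail into the empty grey tray, in reverse order: the one at the left end of the rail (as the robot sees it) goes into the compartment at the right end of the tray, the next one beside it, and so on. Stand each on the floor of its own compartment, and never let one tip over; let go of all of them at the end.

Things in the scene. Friction and masses are not known exactly. Their poses are not given: they have to be found in the camera images.
- spray_mid (a point): the spray bottle: small round bottle with white spray top, the tallest of the four, 35 mm across its straight body, 120 mm tall. Straight body up to 78 mm, neck 25 mm and then spray head 16 mm across above. Point: its centre, 60 mm above its underside. Its own z axis points up.
- diluent_mid (a point): the diluent bottle: round white bottle with a blue cap, body 33 mm across up to 51 mm, 58 mm tall in all (cap 25 mm across). Point: its centre, 29 mm above its underside. Its own z axis points up.
- vial_mid (a point): the vial: small clear glass vial with pink cap, standing upright cap up, the lowest of the four, 22 mm across, 46 mm tall. Point: its centre, 23 mm above its underside. Its own z axis points up.
- amber_mid (a point): the amber bottle: slim brown glass bottle with black cap, 34 mm across the body, which is straight up to 44 mm, with a narrower shoulder and neck and an 18 mm cap above, 80 mm tall. Point: its centre, 40 mm above its underside. Its own z axis points up.
- tray: the empty grey tray, fixed, 74 (its x) by 227 mm (its y), on 10 mm feet; its walls reach 20 mm and its inner floor 13 mm above the table. 3 mm dividers make four compartments in a row, each 68 (x) by 53 mm (y), centred at x = 0, y = +0.084, +0.028, -0.028, -0.084 m. Origin: centre of its underside, on the table. z up, y to its left end as the robot sees it, x away from the robot (yaw within 0.35).
- rail: the full aluminium rail, fixed: 4 mm plate, 74 (x) by 232 mm (y), on 10 mm feet, with a lip at each end that reaches 26 mm above the table, carries four white cups in a row, 56 mm apart, one thing standing in each. Origin: centre of its underside, at table height; axes as for the tray. (At the right front of the table, x 0.28 to 0.58 m, y below -0.48 m, a cooler box stands 0.32 m high.)
- spray_cup: the white cup on the rail in which the spray bottle stands at the start, fixed on the rail for good: open dish, outside 70 mm (x) by 53 mm (y) by 10 mm high, walls and floor 2.5 mm. Origin: centre of its underside, 14 mm above the table (so the thing stands 16.5 mm above the table); axes as for the rail.
- diluent_cup: the white cup on the rail in which the diluent bottle stands at the start, fixed on the rail for good: open dish, outside 70 mm (x) by 53 mm (y) by 10 mm high, walls and floor 2.5 mm. Origin: centre of its underside, 14 mm above the table (so the thing stands 16.5 mm above the table); axes as for the rail.
- vial_cup: the white cup on the rail in which the vial stands at the start, fixed on the rail for good: open dish, outside 70 mm (x) by 53 mm (y) by 10 mm high, walls and floor 2.5 mm. Origin: centre of its underside, 14 mm above the table (so the thing stands 16.5 mm above the table); axes as for the rail.
- amber_cup: the white cup on the rail in which the amber bottle stands at the start, fixed on the rail for good: open dish, outside 70 mm (x) by 53 mm (y) by 10 mm high, walls and floor 2.5 mm. Origin: centre of its underside, 14 mm above the table (so the thing stands 16.5 mm above the table); axes as for the rail.
Mind the look-alikes: they are no part of the job. Leave any turquoise or yellow look-alike of the part that bears diluent_mid alone.

How it is judged:
By the outcome, as a careful person would: the job done as asked, in the order asked, and still so for the second after the job is handed in, with the robot touching nothing.
It also fails if it takes over 106 s, if anything falls off the work surface, if the arm or the gripper's body presses on something with over 40 N, if the wrist force passes 120 N, or if a joint passes its speed limit or range.

## Working session

There is one attempt and no reset: what is moved stays moved. The work goes in short steps, Python scripts to look and compute and a tool call to move; the robot and the scene stay as the last step left them, time stands still between calls to the robot, and variables do not carry over. Pictures are saved under pics/ and viewed, at most 14 in all, crops included, and the job is handed in when it is done.

Besides the shell and the picture viewer there is one more tool, called after "Request:" in YAML: its name, and indented under it one key for each argument. step_arm: Moves the arm, as the interface text tells. Its arguments: {"type":"object","properties":{"deltas":{"type":"array"},"squeeze":{"type":"number"}},"required":["deltas"]}

```bash
mkdir -p pics
python3 - <<'E'
from bench import readout,cams,r
import cv2,pickle
d={}
for n in("scene","top"):
    c=cams.camera(n);d[n]=c;cv2.imwrite(f"pics/{n}0.png",cv2.resize(c["img"][:,:,::-1],(784,588)))
    print(n,{k:v for k,v in c.items() if k!="img"})
pickle.dump(d,open("c0.pkl","wb"))
s=readout.read_state();print(s["ee_pos"],s["eef_rot"],s["time"],s["width"],r.nose_length)
E
```

```text
scene {'fx': 435.06471113184136, 'fy': 435.06471113184136, 'cx': 287.85968235176404, 'cy': 209.5534356151273, 'origin': array([-0.08372546, -0.36800644,  0.76876171]), 'rotation': array([ 0.32946554, -0.17229466, -0.44171383,  0.81648999])}
top {'fx': 473.35189088608456, 'fy': 473.35189088608456, 'cx': 277.534474948395, 'cy': 214.65364009201048, 'origin': array([0.30430254, 0.00998683, 1.02255077]), 'rotation': array([-0.06924784,  0.0732267 ,  0.73748046, -0.66780623])}
[0.13747022 0.60937642 0.24384196] [ 1.10676778e-01  9.93856253e-01 -6.31667769e-04 -2.69290611e-05] 0.1 0.08701287070783091 0.022
```

View pics/scene0.png

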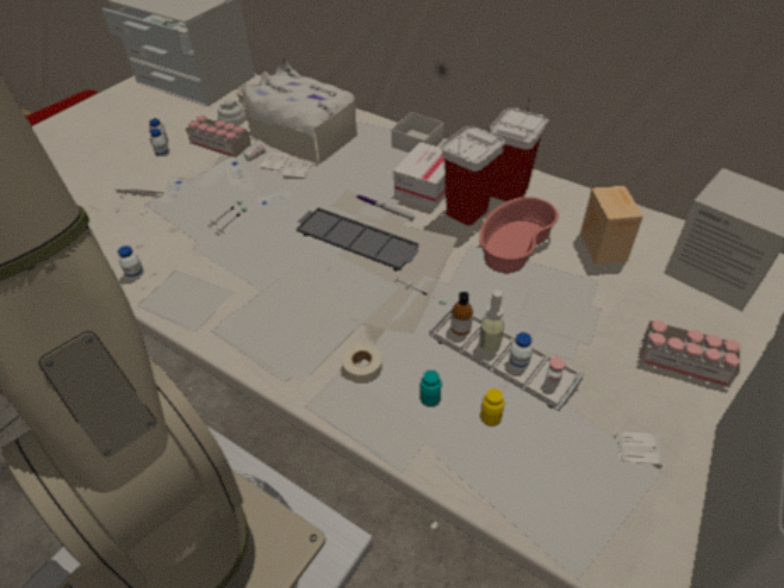

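View pics/top0.png

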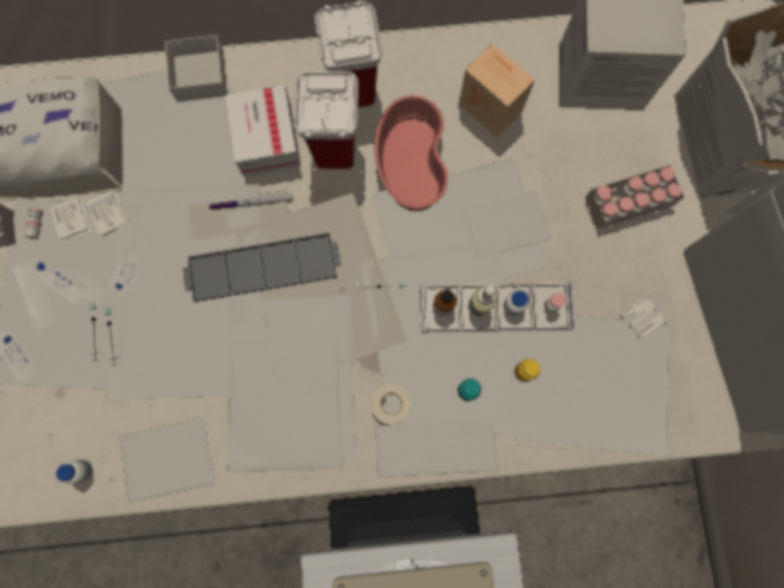

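The scene view shows the rail with amber (461,312), spray (493,320), diluent (521,350) and vial (556,373). In the top view, rail ≈ (497,307) and tray ≈ (263,267). There are also blue-capped bottles far left (70,472), and teal (470,389) and yellow (529,370) look-alikes in front of the rail. The diluent meant is the white one with a blue cap standing in the rail cup, so I'll confirm it in a crop.

```bash
cat > h.py <<'E'
import numpy as np,cv2,pickle
from scipy.spatial.transform import Rotation as R
def ray(c,u,v):
    d=np.array([(u-c["cx"])/c["fx"],-(v-c["cy"])/c["fy"],-1.])
    return np.array(c["origin"]),R.from_quat(c["rotation"]).apply(d)
def onz(c,u,v,z):
    o,d=ray(c,u,v);return o+d*(z-o[2])/d[2]
def proj(c,p):
    q=R.from_quat(c["rotation"]).inv().apply(np.asarray(p)-c["origin"])
    return c["cx"]+c["fx"]*q[0]/-q[2],c["cy"]-c["fy"]*q[1]/-q[2]
def tri(c1,p1,c2,p2):
    o1,d1=ray(c1,*p1);o2,d2=ray(c2,*p2);d1/=np.linalg.norm(d1);d2/=np.linalg.norm(d2)
    A=np.stack([d1,-d2],1);t=np.linalg.lstsq(A,o2-o1,rcond=None)[0]
    a,b=o1+t[0]*d1,o2+t[1]*d2;return (a+b)/2,np.linalg.norm(a-b)
def comps(m,lo=6):
    n,l,s,c=cv2.connectedComponentsWithStats(m.astype(np.uint8))
    return [(tuple(np.round(c[i],1)),s[i].tolist(),l==i) for i in range(1,n) if s[i][4]>=lo]
E
python3 - <<'E'
from h import *
d=pickle.load(open("c0.pkl","rb"))
t=d["top"];im=t["img"]
# tray
g=cv2.cvtColor(im,cv2.COLOR_RGB2GRAY)
m=np.zeros(g.shape,bool);m[155:225,122:252]=g[155:225,122:252]<105
m=cv2.morphologyEx(m.astype(np.uint8),cv2.MORPH_CLOSE,np.ones((5,5)))
for c,s,mm in comps(m,200):
    rc=cv2.minAreaRect(np.argwhere(mm)[:,::-1].astype(np.float32));b=cv2.boxPoints(rc)
    print("tray",c,s,[onz(t,*p,.02).round(4).tolist() for p in b], onz(t,*rc[0],.02))
for nm,c,(x0,x1,y0,y1) in(("top",t,(295,415,195,245)),("scene",d["scene"],(300,420,200,290))):
    i=c["img"];H=cv2.cvtColor(i,cv2.COLOR_RGB2HSV).astype(int);h,s,v=[H[...,k] for k in range(3)]
    box=np.zeros(h.shape,bool);box[y0:y1,x0:x1]=1
    for k,mk in(("blue",(h>100)&(h<130)&(s>120)),("pink",((h>170)|(h<8))&(s>60)&(v>130)),("brown",(h<16)&(s>110)&(v<150)),("black",(v<50)),("green",(h>20)&(h<45)&(s>40)&(v>90))):
        print(nm,k,[(a,b) for a,b,_ in comps(mk&box,8)])
a=cv2.resize(t["img"][195:245,295:415],None,fx=6,fy=6,interpolation=cv2.INTER_CUBIC)
b=cv2.resize(t["img"][155:225,122:252],None,fx=4,fy=4,interpolation=cv2.INTER_CUBIC)
cv2.imwrite("pics/c1.png",a[:,:,::-1])
b2=cv2.resize(d["scene"]["img"][200:300,300:425],None,fx=5,fy=5,interpolation=cv2.INTER_CUBIC)
cv2.imwrite("pics/c2.png",b2[:,:,::-1]);cv2.imwrite("pics/c3.png",b[:,:,::-1])
E
```

```text
tray (np.float64(186.6), np.float64(190.7)) [132, 167, 111, 49, 3483] [[0.6098, 0.3118, 0.02], [0.6284, 0.0694, 0.02], [0.5542, 0.0635, 0.02], [0.5364, 0.3025, 0.02]] [0.58192765 0.1871957  0.02      ]
top blue [((np.float64(371.0), np.float64(213.0)), [367, 209, 9, 9, 69])]
top pink [((np.float64(398.0), np.float64(213.7)), [393, 209, 11, 11, 85])]
top brown [((np.float64(317.0), np.float64(216.4)), [311, 209, 14, 14, 116])]
top black [((np.float64(318.8), np.float64(212.1)), [315, 208, 8, 9, 51])]
top green [((np.float64(343.2), np.float64(216.2)), [336, 206, 18, 17, 130])]
scene blue [((np.float64(373.4), np.float64(242.1)), [369, 238, 10, 9, 75])]
scene pink [((np.float64(397.8), np.float64(258.8)), [393, 255, 11, 8, 73])]
scene brown [((np.float64(329.9), np.float64(222.0)), [323, 216, 15, 13, 112]), ((np.float64(326.0), np.float64(237.4)), [323, 236, 7, 3, 8])]
scene black [((np.float64(330.7), np.float64(213.1)), [328, 209, 6, 9, 46])]
scene green [((np.float64(351.3), np.float64(233.0)), [344, 226, 16, 16, 167]), ((np.float64(352.1), np.float64(283.9)), [344, 277, 17, 13, 172])]
```

View pics/c1.png

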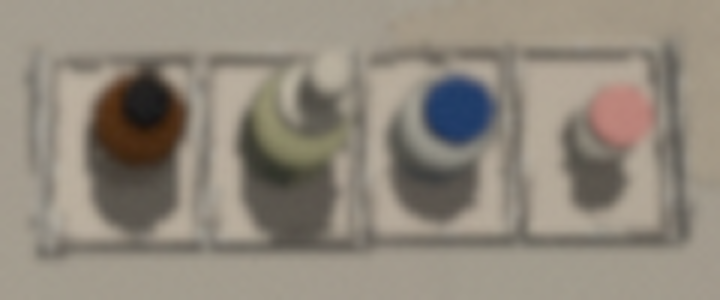

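View pics/c2.png

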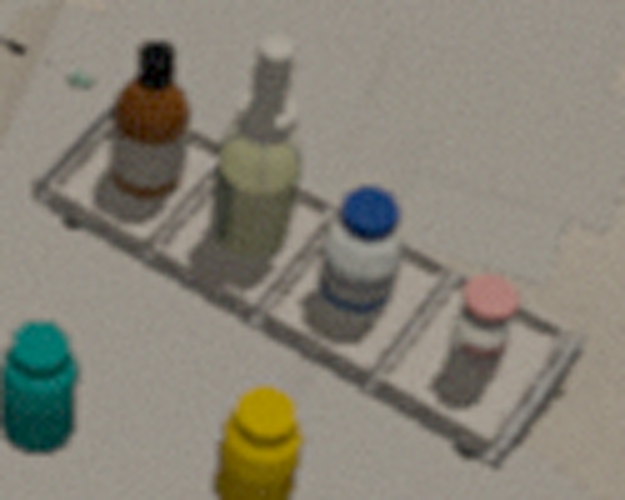

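View pics/c3.png

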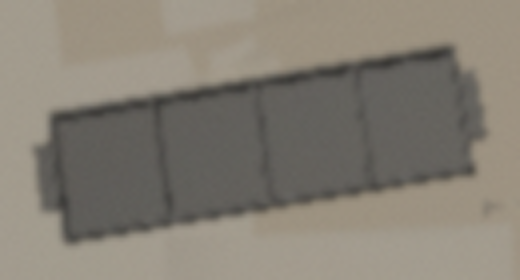

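Crop c2 confirms the rail order left to right: amber, spray, diluent (white body, blue cap), vial. The teal and yellow bottles stand in front, off the rail. In c1 the rail corners are about (35,55), (678,40), (684,238), (45,252). In c3 the tray corners are about (52,114), (452,47), (474,172), (66,240).

Run:
```python
from h import *
d=pickle.load(open("c0.pkl","rb"));t=d["top"];s=d["scene"]
f=lambda x,y,k,x0,y0:((x+.5)/k-.5+x0,(y+.5)/k-.5+y0)
T=lambda x,y,z:onz(t,*f(x,y,4,122,155),z)
L=lambda x,y,z:onz(t,*f(x,y,6,295,195),z)
S=lambda x,y,z:onz(s,*f(x,y,5,300,200),z)
def fr(P,n):
    P=np.array(P);tl,tr,br,bl=P;yv=(tl+bl-tr-br)/2;xv=(tl+tr-bl-br)/2
    print(n,"c",P.mean(0).round(4),"len",np.linalg.norm(yv).round(4),np.linalg.norm(xv).round(4),"yaw",np.arctan2(-yv[0],yv[1]).round(4),np.arctan2(xv[1],xv[0]).round(4))
fr([T(52,114,.02),T(452,47,.02),T(474,172,.02),T(66,240,.02)],"tray")
for a,b in(((155,100),(172,220)),((258,85),(270,205)),((358,65),(372,185))):
    print("div",((T(*a,.02)+T(*b,.02))/2).round(4))
fr([L(35,55,.026),L(678,40,.026),L(684,238,.026),L(45,252,.026)],"rail top")
fr([S(115,105,.024),S(580,340,.024),S(492,460,.024),S(40,190,.024)],"rail scene z24")
for x,y1,y2 in((203,58,246),(360,55,244),(515,48,240)): print("cupgap",((L(x,y1,.022)+L(x,y2,.022))/2).round(4))
print("top caps: amber",onz(t,318.8,212.1,.0965),"dil",onz(t,371,213,.0745),"vial",onz(t,398,213.7,.0625),"sprayhead",L(330,70,.1365))
print("body amber",L(140,119,.05),"spray shoulder",L(298,122,.0945))
print("scene caps: amber",onz(s,330.7,213.1-3,.0965),"dil",onz(s,373.4,241,.0745),"vial",onz(s,397.8,257.5,.0625),"spray",S(278,47,.1365),"spray neck",S(270,110,.11))
print("tri dil",tri(t,(371,213),s,(373.4,241.5)),"vial",tri(t,(398,213.7),s,(397.8,258)))
```

```text
tray c [0.5827 0.1857 0.02  ] len 0.2228 0.0719 yaw 0.0719 0.0771
div [0.5785 0.2396 0.02  ]
div [0.5815 0.1845 0.02  ]
div [0.5872 0.1287 0.02  ]
rail top c [ 0.4821 -0.1694  0.026 ] len 0.2291 0.0719 yaw -0.0764 -0.0916
rail scene z24 c [ 0.4807 -0.1703  0.024 ] len 0.2282 0.0687 yaw -0.0674 -0.0675
cupgap [ 0.4864 -0.1137  0.022 ]
cupgap [ 0.4817 -0.1698  0.022 ]
cupgap [ 0.4782 -0.2253  0.022 ]
top caps: amber [ 0.49028647 -0.08725137  0.0965    ] dil [ 0.48223683 -0.19547491  0.0745    ] vial [ 0.47747663 -0.2534041   0.0625    ] sprayhead [ 0.48777232 -0.14305609  0.1365    ]
body amber [ 0.49487872 -0.08971677  0.05      ] spray shoulder [ 0.47991399 -0.13741768  0.0945    ]
scene caps: amber [ 0.4963105  -0.08709136  0.0965    ] dil [ 0.48640081 -0.19494025  0.0745    ] vial [ 0.48381729 -0.25215732  0.0625    ] spray [ 0.49110457 -0.14354861  0.1365    ] spray neck [ 0.4817618  -0.14776225  0.11      ]
tri dil (array([ 0.48225567, -0.19559648,  0.07724975]), np.float64(0.0017209749230395095)) vial (array([ 0.47711567, -0.25279294,  0.06827104]), np.float64(0.0022544194249426116))
```

Request:
step_arm:
  deltas:
    - [[0,0,0.05,-0.044,-0.017,0,100],[0,0,0.13,-0.088,-0.034,0,100],[0,0,0.22,-0.132,-0.051,0,100],[0,0,0.31,-0.176,-0.068,0,100],[0,0,0.4,-0.22,-0.085,0,100],[0,0,0.49,-0.263,-0.102,0,100],[0,0,0.58,-0.307,-0.119,0,100],[0,0,0.67,-0.351,-0.1355,0,100],[0,0,0.76,-0.366,-0.182,0.002,100],[0,0,0.85,-0.38,-0.229,0.004,90],[0,0,0.94,-0.395,-0.275,0.007,80],[0,0,1.03,-0.41,-0.322,0.01,75],[0,0,1.12,-0.425,-0.369,0.013,75],[0,0,1.21,-0.439,-0.415,0.016,75],[0,0,1.3,-0.454,-0.462,0.019,75],[0,0,1.38,-0.469,-0.508,0.022,75],[0,0,1.421,-0.483,-0.555,0.025,75],[0,0,1.421,-0.498,-0.602,0.025,75],[0,0,1.421,-0.498,-0.602,0.025,75],[0,0,1.421,-0.498,-0.602,0.025,75]]
  squeeze: 10

```text
time: 2.6
ee_pos: [0.4907, -0.0864, 0.2193]
eef_rot: [0.732, 0.681, -0.0, -0.0]
ft_force: [-0.4, 0.5, 0.7]
width: 0.0653
grip_force: 0.0
```

```bash
cat > look.py <<'E'
import sys
from h import *
from bench import cams,readout
def look(n,boxes,k=4):
    o=[]
    for cam,(x0,x1,y0,y1) in boxes.items():
        c=cams.camera(cam);a=cv2.resize(c["img"][y0:y1,x0:x1,::-1],None,fx=k,fy=k,interpolation=cv2.INTER_CUBIC)
        o.append(a)
    w=max(a.shape[1] for a in o)
    cv2.imwrite(f"pics/{n}.png",np.vstack([cv2.copyMakeBorder(a,0,0,0,w-a.shape[1],cv2.BORDER_CONSTANT) for a in o]))
E
python3 -c "
from look import *
look('g1',{'scene':(270,430,140,290)})"
```

```text
(no output)
```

View pics/g1.png

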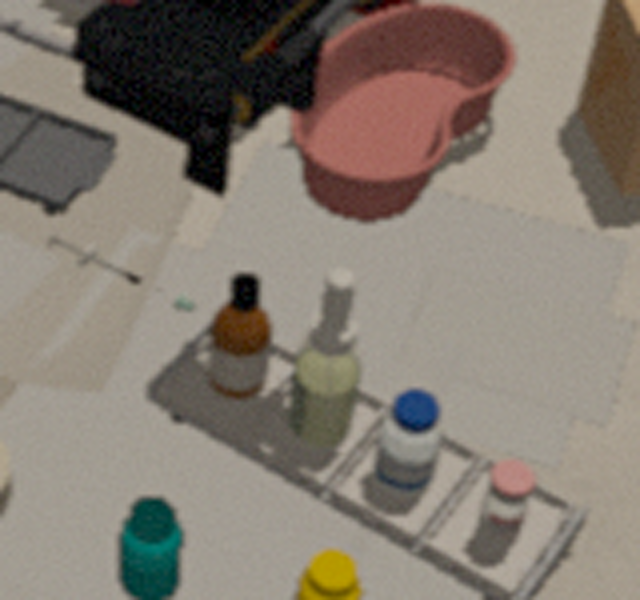

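The gripper is aligned across the rail above the amber bottle, and all bottles are upright. Its body is narrow along the row.

Request:
step_arm:
  deltas:
    - [[0,0,0,0,0,0.025,75],[0,0,0,0,0,0.055,75],[0,0,0,0,0,0.085,75],[0,0,0,0,0,0.11,75],[0,0,0,0,0.001,0.13,75],[0,0,0,0,0.001,0.146,75],[0,0,0,0,0.001,0.157,75],[0,0,0,0,0.001,0.163,75],[0,0,0,0,0.001,0.166,75],[0,0,0,0,0.001,0.166,75]]

```text
time: 3.9
ee_pos: [0.492, -0.0872, 0.0537]
eef_rot: [0.732, 0.681, 0.0, 0.0]
ft_force: [0.2, 0.1, 0.8]
width: 0.0654
grip_force: 0.0
```

Request:
step_arm:
  deltas:
    - [[0,0,0,0,0,0,60],[0,0,0,0,0,0,50],[0,0,0,0,0,0,45],[0,0,0,0,0,0,40],[0,0,0,0,0,0,35],[0,0,0,0,0,0,25],[0,0,0,0,0,0,15],[0,0,0,0,0,0,15]]
  squeeze: 12

```text
time: 4.9
ee_pos: [0.4921, -0.0872, 0.0536]
eef_rot: [0.732, 0.681, 0.0, 0.0]
ft_force: [0.9, 0.0, 1.5]
width: 0.0333
grip_force: 12.0
```

Request:
step_arm:
  deltas:
    - [[0,0,0,0,0,0,15],[0,0,0,0,0,-0.006,15],[0,0,0,0,0,-0.02,15],[0,0,0,0,0,-0.045,15],[0,0,0,0.002,0,-0.07,15],[0,0,-0.01,0.012,0.005,-0.085,15],[0,0,-0.03,0.03,0.012,-0.09,15],[0,0,-0.05,0.052,0.022,-0.09,15],[0,0,-0.07,0.077,0.032,-0.09,15],[0,0,-0.09,0.102,0.043,-0.09,15],[0,0,-0.11,0.127,0.054,-0.09,15],[0,0,-0.13,0.151,0.064,-0.09,15],[0,0,-0.147,0.172,0.073,-0.085,15],[0,0,-0.147,0.186,0.079,-0.075,15],[0,0,-0.147,0.193,0.082,-0.06,15],[0,0,-0.147,0.1934,0.082,-0.045,15],[0,0,-0.147,0.1934,0.082,-0.032,15],[0,0,-0.147,0.1934,0.082,-0.024,15],[0,0,-0.147,0.1934,0.082,-0.02,15],[0,0,-0.147,0.1934,0.082,-0.02,15]]
  squeeze: 20

```text
time: 7.4
ee_pos: [0.5876, 0.0997, 0.0736]
eef_rot: [0.68, 0.733, 0.0, -0.0]
ft_force: [0.5, 0.2, -1.0]
width: 0.0331
grip_force: 20.0
```

```bash
python3 -c "
from look import *
look('g2',{'scene':(200,400,120,265)})"
```

```text
(no output)
```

View pics/g2.png

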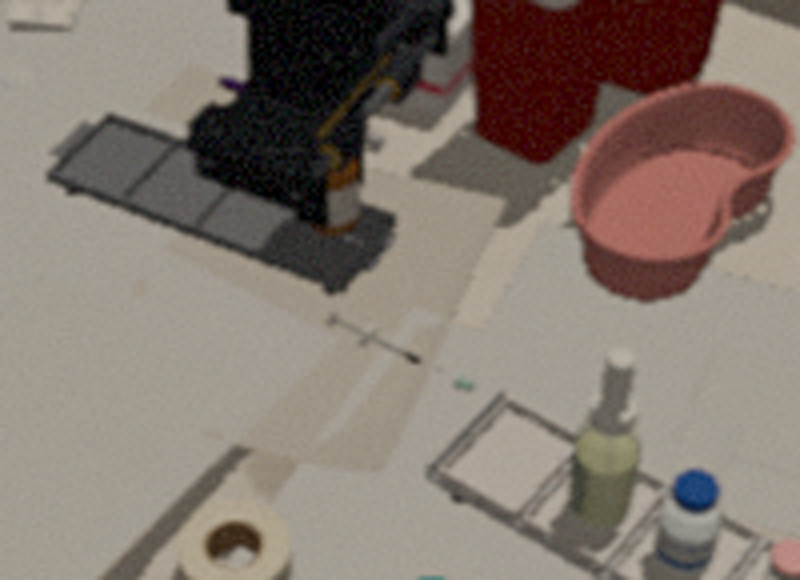

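Amber is held upright over the right-end compartment, at about (343,205) in the crop, and the other bottles are undisturbed. I'll lower it now.

Request:
step_arm:
  deltas:
    - [[0,0,0,0,0,0.006,15],[0,0,0,0,0,0.012,15],[0,0,0,0,0,0.017,15],[0,0,0,0,0,0.02,15],[0,0,0,0,0,0.022,15],[0,0,0,0,0,0.0225,15],[0,0,0,0,0,0.0225,15]]

```text
time: 8.32
ee_pos: [0.5876, 0.0999, 0.0511]
eef_rot: [0.68, 0.733, 0.0, -0.0]
ft_force: [-0.6, 0.8, -0.9]
width: 0.0332
grip_force: 20.0
```

Request:
step_arm:
  deltas:
    - [[0,0,0,0,0,0.0005,15],[0,0,0,0,0,0.001,15],[0,0,0,0,0,0.0015,15],[0,0,0,0,0,0.0015,15]]

```text
time: 8.82
ee_pos: [0.5876, 0.0999, 0.0501]
eef_rot: [0.68, 0.733, 0.0, -0.0]
ft_force: [-2.8, -0.7, 7.0]
width: 0.0333
grip_force: 20.0
```

Request:
step_arm:
  deltas:
    - [[0,0,0,0,0,0,42],[0,0,0,0,0,0,50],[0,0,0,0,0,0,65],[0,0,0,0,0,0,75],[0,0,0,0,0,-0.005,75],[0,0,0,0,0,-0.02,75],[0,0,0,0,0,-0.045,75],[0,0,0,0,0,-0.08,75],[0,0,0,-0.005,-0.002,-0.115,75],[0,0,0.03,-0.025,-0.013,-0.145,75],[0,0,0.05,-0.055,-0.028,-0.15,75],[0,0,0.07,-0.09,-0.046,-0.15,75],[0,0,0.1,-0.125,-0.064,-0.15,75],[0,0,0.12,-0.16,-0.082,-0.15,75],[0,0,0.147,-0.195,-0.1,-0.15,75],[0,0,0.147,-0.22,-0.113,-0.15,75],[0,0,0.147,-0.232,-0.119,-0.15,75],[0,0,0.147,-0.2335,-0.1195,-0.15,75],[0,0,0.147,-0.2335,-0.1195,-0.15,75]]

```text
time: 11.2
ee_pos: [0.4863, -0.1411, 0.1995]
eef_rot: [0.732, 0.682, 0.0, -0.0]
ft_force: [0.7, 0.2, -0.6]
width: 0.0651
grip_force: 0.0
```

Run:
```python
from look import *
look('g3',{'scene':(200,400,120,265)})
s=cams.camera("scene");i=s["img"];H=cv2.cvtColor(i,cv2.COLOR_RGB2HSV).astype(int);h,q,v=[H[...,k] for k in range(3)]
m=(h<16)&(q>110)&(v<150);m[:150]=0;m[200:]=0;m[:,:270]=0;m[:,300:]=0
print([(a,b) for a,b,_ in comps(m,8)],readout.read_state()["ee_pos"])
print("proj amber expected centre",proj(s,[.5876,.1,.04]))
```

```text
[((np.float64(282.3), np.float64(168.6)), [276, 163, 13, 12, 90]), ((np.float64(282.8), np.float64(183.8)), [278, 182, 10, 4, 19])] [ 0.48629335 -0.1408942   0.19940191]
proj amber expected centre (np.float64(282.2285039510322), np.float64(174.1824404173267))
```

View pics/g3.png

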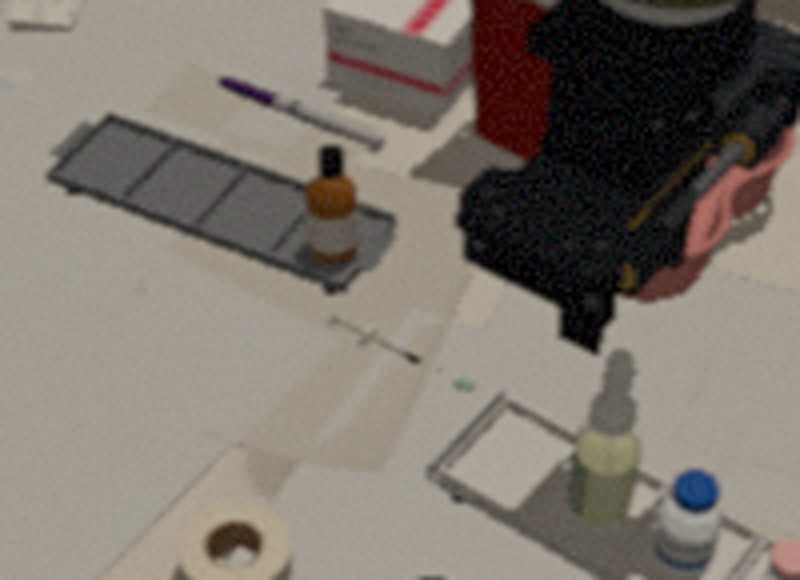

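Amber stands in the right compartment, at (330,215) in the crop, clear of its walls. Next is the spray.

Request:
step_arm:
  deltas:
    - [[0,0,0,-0.001,0,0.015,75],[0,0,0,-0.001,0,0.035,75],[0,0,0,-0.001,0,0.055,75],[0,0,0,-0.001,0,0.075,75],[0,0,0,-0.001,0,0.09,75],[0,0,0,-0.001,0,0.1,75],[0,0,0,-0.001,0,0.105,75],[0,0,0,-0.001,0,0.1065,75],[0,0,0,-0.001,0,0.1065,75]]
  squeeze: 8

```text
time: 12.42
ee_pos: [0.4861, -0.143, 0.0934]
eef_rot: [0.732, 0.681, 0.0, 0.0]
ft_force: [-0.4, -0.3, -0.5]
width: 0.0654
grip_force: 0.0
```

Request:
step_arm:
  deltas:
    - [[0,0,0,0,0,0,60],[0,0,0,0,0,0,52],[0,0,0,0,0,0,48],[0,0,0,0,0,0,45],[0,0,0,0,0,0,42],[0,0,0,0,0,0,40],[0,0,0,0,0,0,37],[0,0,0,0,0,0,30],[0,0,0,0,0,0,15],[0,0,0,0,0,0,15],[0,0,0,0,0,0,15]]
  squeeze: 8

```text
time: 13.8
ee_pos: [0.4859, -0.143, 0.0931]
eef_rot: [0.732, 0.681, 0.0, 0.0]
ft_force: [1.0, -0.3, 0.8]
width: 0.035
grip_force: 7.9
```

Request:
step_arm:
  deltas:
    - [[0,0,0,0,0,0,15],[0,0,0,0,0,-0.006,15],[0,0,0,0,0,-0.02,15],[0,0,0,0,0,-0.045,15],[0,0,0,0.001,0,-0.07,15],[0,0,-0.01,0.006,0.002,-0.09,15],[0,0,-0.02,0.018,0.005,-0.103,15],[0,0,-0.03,0.038,0.01,-0.11,15],[0,0,-0.045,0.065,0.017,-0.11,15],[0,0,-0.06,0.095,0.024,-0.11,15],[0,0,-0.075,0.125,0.032,-0.11,15],[0,0,-0.09,0.155,0.04,-0.11,15],[0,0,-0.105,0.185,0.048,-0.11,15],[0,0,-0.12,0.215,0.055,-0.11,15],[0,0,-0.135,0.243,0.062,-0.11,15],[0,0,-0.147,0.268,0.069,-0.11,15],[0,0,-0.147,0.288,0.074,-0.11,15],[0,0,-0.147,0.3,0.077,-0.11,15],[0,0,-0.147,0.3054,0.0783,-0.11,15],[0,0,-0.147,0.3054,0.0783,-0.11,15]]
  squeeze: 20

```text
time: 16.3
ee_pos: [0.5859, 0.1556, 0.203]
eef_rot: [0.68, 0.733, -0.0, 0.0]
ft_force: [1.0, -0.4, -2.1]
width: 0.0352
grip_force: 19.7
```

```bash
python3 -c "
from look import *
look('g4',{'scene':(200,330,100,210),'top':(130,260,160,225)},k=3)"
```

```text
(no output)
```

View pics/g4.png

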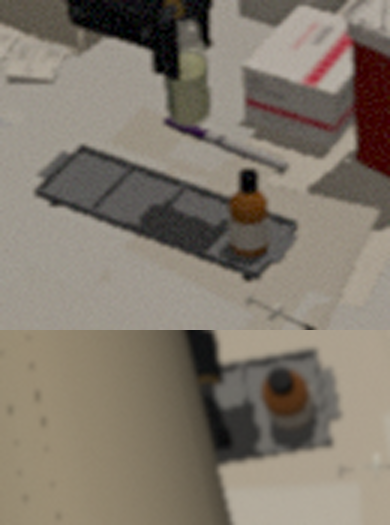

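The spray hangs upright in the gripper, its shadow falls on the second compartment, and amber is standing. I'll lower it.

Request:
step_arm:
  deltas:
    - [[0,0,0,0,0,0.015,15],[0,0,0,0,0,0.035,15],[0,0,0,0,0,0.055,15],[0,0,0,0,0,0.073,15],[0,0,0,0,0,0.087,15],[0,0,0,0,0,0.097,15],[0,0,0,0,0,0.104,15],[0,0,0,0,0,0.108,15],[0,0,0,0,0,0.111,15],[0,0,0,0,0,0.1125,15],[0,0,0,0,0,0.113,15],[0,0,0,0,0,0.113,15]]

```text
time: 17.9
ee_pos: [0.5859, 0.1561, 0.0902]
eef_rot: [0.68, 0.733, 0.0, 0.0]
ft_force: [0.3, 0.2, -1.0]
width: 0.035
grip_force: 19.7
```

Request:
step_arm:
  deltas:
    - [[0,0,0,0,0,0.0004,15],[0,0,0,0,0,0.0008,15],[0,0,0,0,0,0.001,15],[0,0,0,0,0,0.001,15]]

```text
time: 18.4
ee_pos: [0.5861, 0.1561, 0.0895]
eef_rot: [0.68, 0.733, 0.0, 0.0]
ft_force: [-1.0, 0.3, 4.6]
width: 0.0352
grip_force: 19.6
```

Request:
step_arm:
  deltas:
    - [[0,0,0,0,0,0,42],[0,0,0,0,0,0,48],[0,0,0,0,0,0,60],[0,0,0,0,0,0,75],[0,0,0,0,0,-0.005,75],[0,0,0,0,0,-0.02,75],[0,0,0,0,0,-0.045,75],[0,0,0,0,0,-0.075,75],[0,0,0,0,0,-0.1,75],[0,0,0,-0.015,-0.006,-0.11,75],[0,0,0.02,-0.05,-0.019,-0.11,75],[0,0,0.04,-0.095,-0.036,-0.11,75],[0,0,0.06,-0.14,-0.053,-0.11,75],[0,0,0.08,-0.185,-0.07,-0.11,75],[0,0,0.1,-0.23,-0.087,-0.11,75],[0,0,0.12,-0.275,-0.104,-0.11,75],[0,0,0.147,-0.312,-0.118,-0.11,75],[0,0,0.147,-0.335,-0.127,-0.11,75],[0,0,0.147,-0.343,-0.13,-0.11,75],[0,0,0.147,-0.343,-0.13,-0.11,75]]

```text
time: 20.9
ee_pos: [0.4816, -0.1958, 0.1989]
eef_rot: [0.732, 0.681, 0.0, -0.0]
ft_force: [0.2, 1.0, -1.0]
width: 0.065
grip_force: 0.0
```

```bash
python3 -c "
from look import *
look('g5',{'scene':(200,410,120,270)},k=3.5)"
```

```text
(no output)
```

View pics/g5.png

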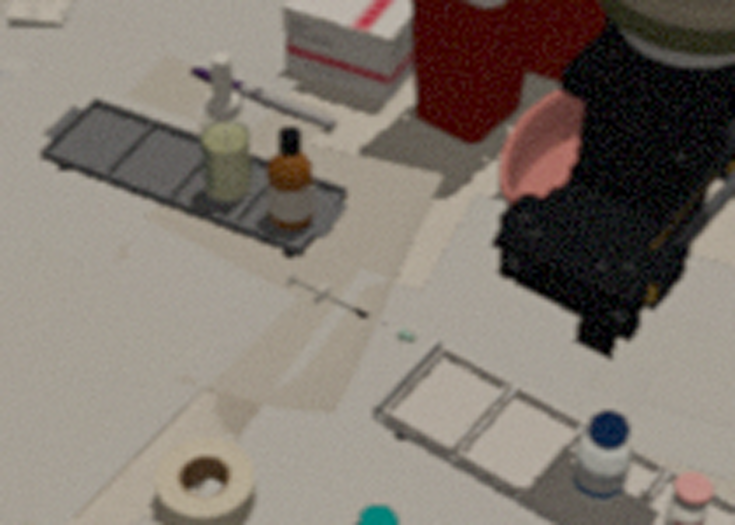

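Spray and amber both stand in their compartments, at (227,165) and (290,190) in the crop. Now the diluent.

Request:
step_arm:
  deltas:
    - [[0,0,0,0,0,0.02,75],[0,0,0,0,0,0.045,75],[0,0,0,0,0,0.075,75],[0,0,0,0,0,0.1,75],[0,0,0,0,0,0.12,75],[0,0,0,0,0,0.135,75],[0,0,0,0,0,0.144,75],[0,0,0,0,0,0.147,75],[0,0,0,0,0,0.147,75],[0,0,0,0,0,0.147,60],[0,0,0,0,0,0.147,52],[0,0,0,0,0,0.147,46],[0,0,0,0,0,0.147,42],[0,0,0,0,0,0.147,38],[0,0,0,0,0,0.147,33],[0,0,0,0,0,0.147,15],[0,0,0,0,0,0.147,15],[0,0,0,0,0,0.147,15]]
  squeeze: 10

```text
time: 23.2
ee_pos: [0.4821, -0.1957, 0.0521]
eef_rot: [0.732, 0.681, 0.0, 0.0]
ft_force: [1.0, -0.2, 1.1]
width: 0.0329
grip_force: 10.0
```

Request:
step_arm:
  deltas:
    - [[0,0,0,0,0,0,15],[0,0,0,0,0,-0.006,15],[0,0,0,0,0,-0.02,15],[0,0,0,0,0,-0.045,15],[0,0,0,0,0,-0.075,15],[0,0,0,0.003,0.001,-0.105,15],[0,0,0,0.015,0.003,-0.13,15],[0,0,-0.01,0.038,0.006,-0.145,15],[0,0,-0.03,0.07,0.012,-0.15,15],[0,0,-0.05,0.107,0.018,-0.15,15],[0,0,-0.06,0.145,0.024,-0.15,15],[0,0,-0.08,0.184,0.031,-0.15,15],[0,0,-0.09,0.223,0.038,-0.15,15],[0,0,-0.1,0.262,0.044,-0.15,15],[0,0,-0.12,0.301,0.051,-0.15,15],[0,0,-0.13,0.338,0.057,-0.15,15],[0,0,-0.147,0.37,0.063,-0.15,15],[0,0,-0.147,0.395,0.067,-0.15,15],[0,0,-0.147,0.41,0.07,-0.15,15],[0,0,-0.147,0.416,0.07,-0.15,15]]
  squeeze: 20

```text
time: 25.7
ee_pos: [0.5818, 0.2143, 0.2021]
eef_rot: [0.68, 0.733, -0.0, 0.0]
ft_force: [-0.2, -1.1, 0.1]
width: 0.0322
grip_force: 20.0
```

Request:
step_arm:
  deltas:
    - [[0,0,0,0,0,0,15],[0,0,0,0,0,0.015,15],[0,0,0,0,0,0.035,15]]

```text
time: 26.08
ee_pos: [0.5818, 0.2132, 0.1662]
eef_rot: [0.681, 0.733, 0.0, 0.0]
ft_force: [-0.2, 0.2, -0.7]
width: 0.0325
grip_force: 20.0
```

```bash
python3 -c "
from look import *
look('g6',{'scene':(190,330,90,210)},k=4)"
```

```text
(no output)
```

View pics/g6.png

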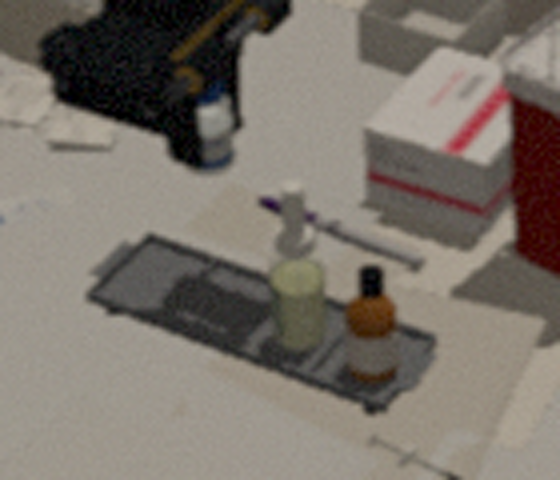

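The diluent is held upright over the third compartment, with spray and amber standing. I'll lower it with a 3 mm bias away from the spray.

Request:
step_arm:
  deltas:
    - [[0,0,0,0.003,0,0.015,15],[0,0,0,0.003,0,0.032,15],[0,0,0,0.003,0,0.05,15],[0,0,0,0.003,0,0.068,15],[0,0,0,0.003,0,0.083,15],[0,0,0,0.003,0,0.095,15],[0,0,0,0.003,0,0.104,15],[0,0,0,0.003,0,0.11,15],[0,0,0,0.003,0,0.114,15],[0,0,0,0.003,0,0.116,15],[0,0,0,0.003,0,0.117,15],[0,0,0,0.003,0,0.117,15]]

```text
time: 27.62
ee_pos: [0.5815, 0.2172, 0.0502]
eef_rot: [0.68, 0.733, 0.0, 0.0]
ft_force: [1.0, -0.7, -0.1]
width: 0.0327
grip_force: 20.0
```

Request:
step_arm:
  deltas:
    - [[0,0,0,0,0,0.0004,15],[0,0,0,0,0,0.0008,15],[0,0,0,0,0,0.001,15],[0,0,0,0,0,0.001,15]]

```text
time: 28.12
ee_pos: [0.5815, 0.2171, 0.049]
eef_rot: [0.68, 0.733, 0.0, -0.0]
ft_force: [0.1, 0.2, -0.4]
width: 0.0325
grip_force: 20.0
```

Request:
step_arm:
  deltas:
    - [[0,0,0,0,0,0.0004,15],[0,0,0,0,0,0.0008,15],[0,0,0,0,0,0.001,15],[0,0,0,0,0,0.001,15]]

```text
time: 28.62
ee_pos: [0.5815, 0.2172, 0.0486]
eef_rot: [0.68, 0.733, 0.0, -0.0]
ft_force: [-2.1, -1.0, 6.7]
width: 0.0325
grip_force: 20.0
```

Request:
step_arm:
  deltas:
    - [[0,0,0,0,0,0,40],[0,0,0,0,0,0,48],[0,0,0,0,0,0,60],[0,0,0,0,0,0,72],[0,0,0,0,0,-0.005,72],[0,0,0,0,0,-0.02,72],[0,0,0,0,0,-0.045,72],[0,0,0,0,0,-0.08,72],[0,0,0,0,0,-0.115,72],[0,0,0,0,0,-0.14,72],[0,0,0,-0.01,-0.003,-0.15,72],[0,0,0.01,-0.035,-0.01,-0.155,72],[0,0,0.02,-0.075,-0.022,-0.155,72],[0,0,0.04,-0.12,-0.036,-0.155,72],[0,0,0.06,-0.165,-0.05,-0.155,72],[0,0,0.08,-0.21,-0.063,-0.155,72],[0,0,0.1,-0.255,-0.077,-0.155,70],[0,0,0.12,-0.3,-0.09,-0.155,70],[0,0,0.147,-0.345,-0.104,-0.155,70],[0,0,0.147,-0.39,-0.118,-0.155,70]]

```text
time: 31.12
ee_pos: [0.4905, -0.1833, 0.2022]
eef_rot: [0.733, 0.68, -0.0, -0.001]
ft_force: [0.2, -0.6, 0.6]
width: 0.0611
grip_force: 0.0
```

Run:
```python
from look import *
look('g7',{'scene':(190,410,110,270)},k=3.5)
s=readout.read_state();print(s["ee_pos"],s["eef_rot"])
```

```text
[ 0.48823255 -0.19008836  0.20252393] [ 7.35194236e-01  6.77855593e-01 -1.09652844e-03  1.68932118e-04]
```

View pics/g7.png

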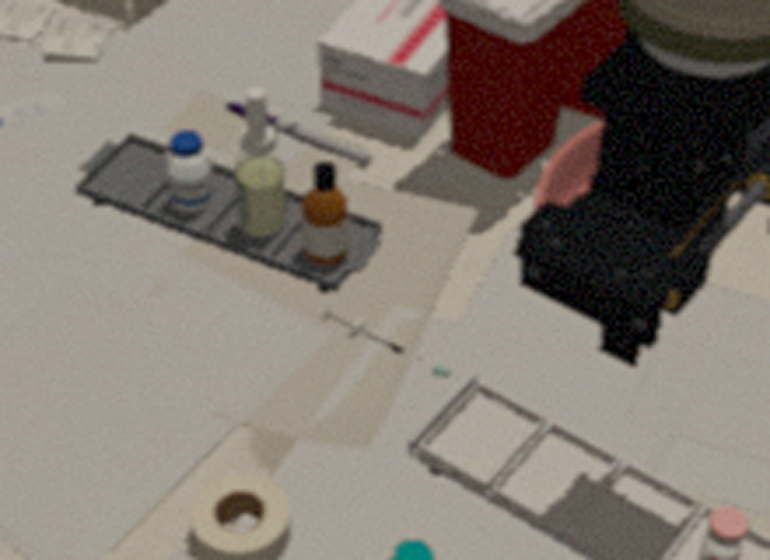

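Three bottles stand in place: diluent (188,180), spray (260,190), amber (325,230). On to the vial.

Request:
step_arm:
  deltas:
    - [[0,0,0,-0.02,-0.003,0,70],[0,0,0,-0.05,-0.007,0,70],[0,0,0,-0.07,-0.0095,0,70],[0,0,0,-0.0734,-0.01,0,70],[0,0,0,-0.0734,-0.01,0,70],[0,0,0,-0.0734,-0.01,0,70],[0,0,0,-0.0734,-0.01,0,70]]
  squeeze: 8

```text
time: 32.05
ee_pos: [0.478, -0.2524, 0.2029]
eef_rot: [0.732, 0.682, 0.0, -0.0]
ft_force: [0.1, -0.1, -0.2]
width: 0.0613
grip_force: 0.0
```

Request:
step_arm:
  deltas:
    - [[0,0,0,0,0,0.02,70],[0,0,0,0,0,0.045,70],[0,0,0,0,0,0.075,70],[0,0,0,0,0,0.105,70],[0,0,0,0,0,0.128,70],[0,0,0,0,0,0.143,70],[0,0,0,0,0,0.15,65],[0,0,0,0,0,0.152,60],[0,0,0,0,0,0.152,52],[0,0,0,0,0,0.152,45],[0,0,0,0,0,0.152,40],[0,0,0,0,0,0.152,36],[0,0,0,0,0,0.152,32],[0,0,0,0,0,0.152,29],[0,0,0,0,0,0.152,26],[0,0,0,0,0,0.152,23],[0,0,0,0,0,0.152,18],[0,0,0,0,0,0.152,5],[0,0,0,0,0,0.152,5],[0,0,0,0,0,0.152,5]]
  squeeze: 8

```text
time: 34.55
ee_pos: [0.4778, -0.2531, 0.051]
eef_rot: [0.732, 0.681, 0.0, -0.0]
ft_force: [-0.7, 0.1, -0.3]
width: 0.0227
grip_force: 8.0
```

Request:
step_arm:
  deltas:
    - [[0,0,0,0,0,0,5],[0,0,0,0,0,-0.006,5],[0,0,0,0,0,-0.02,5],[0,0,0,0,0,-0.045,5],[0,0,0,0,0,-0.08,5],[0,0,0,0.005,0,-0.115,5],[0,0,0,0.02,0.002,-0.14,5],[0,0,-0.01,0.05,0.006,-0.15,5],[0,0,-0.03,0.09,0.01,-0.15,5],[0,0,-0.05,0.135,0.016,-0.15,5],[0,0,-0.06,0.18,0.021,-0.15,5],[0,0,-0.08,0.225,0.026,-0.15,5],[0,0,-0.09,0.27,0.032,-0.15,5],[0,0,-0.1,0.315,0.037,-0.15,5],[0,0,-0.12,0.36,0.042,-0.15,5],[0,0,-0.13,0.405,0.048,-0.15,5],[0,0,-0.147,0.45,0.053,-0.15,5],[0,0,-0.147,0.49,0.058,-0.15,5],[0,0,-0.147,0.52,0.061,-0.15,5],[0,0,-0.147,0.53,0.0623,-0.15,5]]
  squeeze: 18

```text
time: 37.05
ee_pos: [0.5778, 0.2729, 0.2016]
eef_rot: [0.679, 0.734, 0.0, 0.0]
ft_force: [0.6, 0.3, -0.5]
width: 0.0223
grip_force: 18.0
```

Request:
step_arm:
  deltas:
    - [[0,0,0,0,0,0,5],[0,0,0,0,0,0,5],[0,0,0,0,0,0.015,5],[0,0,0,0,0,0.035,5],[0,0,0,0,0,0.055,5],[0,0,0,0,0,0.065,5],[0,0,0,0,0,0.068,5],[0,0,0,0,0,0.068,5]]

```text
time: 38.05
ee_pos: [0.5783, 0.2711, 0.1333]
eef_rot: [0.68, 0.733, 0.0, 0.0]
ft_force: [-0.2, 0.3, 0.1]
width: 0.0225
grip_force: 18.0
```

```bash
python3 -c "
from look import *
look('g8',{'scene':(190,330,90,210)},k=4)"
```

```text
(no output)
```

View pics/g8.png

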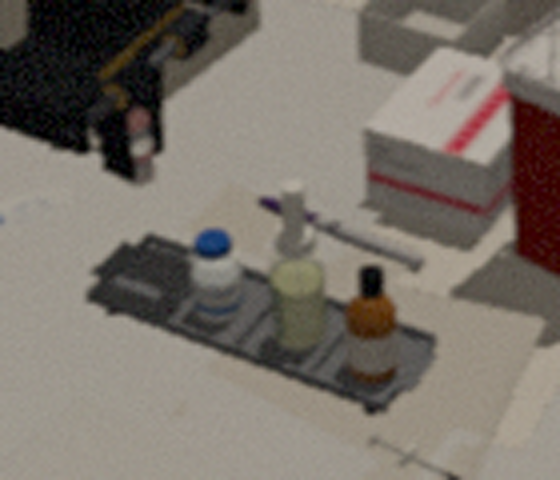

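The vial is held upright over the left compartment, and the other three are standing. I'll lower it.

Request:
step_arm:
  deltas:
    - [[0,0,0,0,0,0.015,5],[0,0,0,0,0,0.032,5],[0,0,0,0,0,0.048,5],[0,0,0,0,0,0.062,5],[0,0,0,0,0,0.072,5],[0,0,0,0,0,0.079,5],[0,0,0,0,0,0.083,5],[0,0,0,0,0,0.085,5],[0,0,0,0,0,0.0855,5],[0,0,0,0,0,0.0855,5]]

```text
time: 39.35
ee_pos: [0.5782, 0.2711, 0.0478]
eef_rot: [0.68, 0.733, 0.0, 0.0]
ft_force: [0.4, 0.2, -0.1]
width: 0.0224
grip_force: 18.0
```

Request:
step_arm:
  deltas:
    - [[0,0,0,0,0,0.0004,5],[0,0,0,0,0,0.0008,5],[0,0,0,0,0,0.001,5],[0,0,0,0,0,0.001,5]]

```text
time: 39.85
ee_pos: [0.5782, 0.2712, 0.0475]
eef_rot: [0.68, 0.733, 0.0, -0.0]
ft_force: [-3.6, -0.2, 8.3]
width: 0.0224
grip_force: 18.0
```

Contact. I'll release and retreat.

Request:
step_arm:
  deltas:
    - [[0,0,0,0,0,0,28],[0,0,0,0,0,0,36],[0,0,0,0,0,0,50],[0,0,0,0,0,0,65],[0,0,0,0,0,-0.005,70],[0,0,0,0,0,-0.02,70],[0,0,0,0,0,-0.045,70],[0,0,0,0,0,-0.08,70],[0,0,0,0,0,-0.115,70],[0,0,0,0.01,0,-0.145,70],[0,0,0,0.03,0,-0.165,70],[0,0,0,0.06,-0.01,-0.17,70],[0,0,0,0.09,-0.03,-0.17,70],[0,0,0,0.12,-0.05,-0.17,70],[0,0,0,0.14,-0.06,-0.17,70],[0,0,0,0.15,-0.06,-0.17,70],[0,0,0,0.15,-0.06,-0.17,70],[0,0,0,0.15,-0.06,-0.17,70]]

```text
time: 42.1
ee_pos: [0.5082, 0.4145, 0.2166]
eef_rot: [0.681, 0.732, -0.0, 0.0]
ft_force: [1.1, -0.3, 0.3]
width: 0.0607
grip_force: 0.0
```

```bash
python3 -c "
from look import *
look('g9',{'scene':(190,330,100,210),'top':(120,260,150,230)},k=3)"
```

```text
(no output)
```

View pics/g9.png

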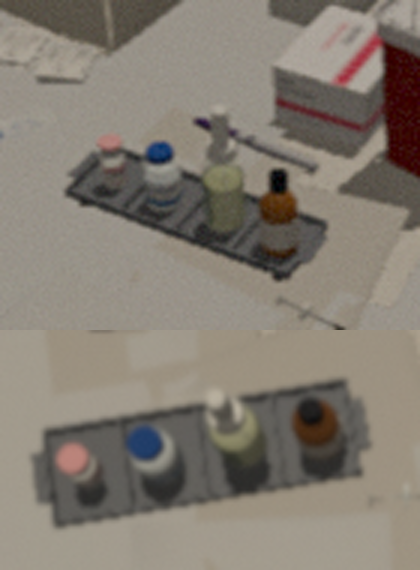

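Both views show all four upright, one per compartment. From left to right they are vial (75,460), diluent (148,448), spray (232,430) and amber (315,425). The gripper is clear.

```bash
python3 -c "
from bench import r
print(r.close_job())"
```

```text
the job is handed in; nothing more can be done
None
```

I moved all four bottles into the tray in reverse order (left to right: vial, diluent, spray, amber). Each stood upright in its own compartment, the gripper was clear, and I handed the job in at about 42 s; no verdict came back.

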